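Draw a cupboard rail tight with its cam fitting

TASK

Join the loose plywood front rail to the boiler-cupboard shelf: slide the rail up against the shelf's bored edge so that its headed stud goes into the cam, then take the T-handled key from its block, seat it in the cam's cross recess and turn it clockwise until the cam has drawn the rail firmly tight, by feel, without forcing it. Let go and leave the key standing in the cam; do not disturb the mug or the tin.

Things in the scene. Friction and masses are not known exactly. Their poses are not given: they have to be found in the camera images.
- shelf: Birch plywood shelf lying flat, fixed to the bench, 300 (x) x 240 (y) x 36 mm thick, with a pipe notch in the middle of its -y edge. Origin: centre of its underside, on the bench; z up. The +y face (y = +120 mm) is the bored edge. The cam's vertical axis is at x = 0, y = +84 mm.
- stud_bore (a point): Mouth of the 17 mm stud bore in the middle of the shelf's bored edge, 15 mm above the bench; axes as the shelf's (+y points out of the bore). At the same height, 80 mm to either side along x, are two 11 mm dowel holes, 16 mm deep.
- rail: Loose plywood front rail on its long edge, 240 (x) x 24 (y) x 75 mm tall (z), 0.24 to 0.4 kg. Origin: centre of its underside; z up. Its -y face, with stud and dowels, looks at the bored edge, parallel within 0.12 rad, 46 to 73 mm off, up to 25 mm to a side. Fitted, its axes lie along the shelf's and its origin is at shelf x = 0, y = +132 mm; up to 1 mm of gap left by hand is drawn in by the cam.
- rail_face (a point): Root of the stud in the middle of the rail's -y face, 15 mm above the bench. The steel stud (6 mm shank, 15 mm round head) reaches about 31 mm out, but is screwed in up to 1.8 mm more or less, which cannot be seen. At the same height, 80 mm to either side, stand 8 mm wooden dowels with tapered ends, 14.5 mm long.
- cam (a joint): Turn of the cam, rad, clockwise from above; starts at 0 to 0.12, slot mouth to the edge; stops at 2.7. Alone it turns at 0.10 N m. The slot meets the stud head from 0.5 on, draws it 5 mm per rad and bears up somewhere between 1.0 and 1.9, by the hidden stud length; then torque climbs 1 to 2 N m per rad. 0.30 to 0.36 N m is properly tight and holds; under 0.27 is loose; over 0.40 may crack the lip.
- cam_recess (a point): Centre of the cam's top, on its axis, flush with the shelf top 36 mm above the bench. The cam is a 36 mm zinc disc with a cross recess: two slots 22 mm long, 5.6 mm wide, 11 mm deep, along this point's own x and y axes, which turn with the cam. A short dark mark near the rim (point +y) lies over the mouth of the curved slot below.
- key: T-handled cam key, 140 g, standing in the block. Origin: underside of its tip, on the shank axis; z up the 9 mm shank. The tip is a cross with blades along the key's x and y: 15 mm wide, 2.6 mm thick for the first 4 mm, then 19 mm wide, 4 mm thick up to 14 mm. Any of four quarter turns fits the recess. It starts 12 mm above the bench; fully seated in the cam its origin is 25 mm above the bench.
- key_grip (a point): Middle of the key's black handle bar, 83 mm above the tip. The bar runs along the key's x: 70 mm long, 16 mm wide (y), 18 mm tall; axes as the key's.
- bit_block: Wooden block fixed on the bench, 75 mm square, 36 mm high, with a 23 mm round hole, 24 mm deep, in the middle of its top, in which the key stands loosely. Origin: centre of its underside.
- mug: White mug, 82 mm wide, 90 mm tall, a bystander; origin under its centre.
- tin: Red tin with black lid, 76 mm wide, 119 mm tall, a bystander; origin under its centre.
Mind the look-alikes: they are no part of the job. Of the things that look like the key, the larger one is meant. Several things look just like the rail: the one meant starts farthest to the robot's left.

How it is judged:
By the outcome, as a careful person would: the job done as asked, in the order asked, and still so for the second after the job is handed in, with the robot touching nothing.
It also fails if it takes over 72 s, if anything falls off the work surface, if the arm or the gripper's body presses on something with over 40 N, if the wrist force passes 120 N, or if a joint passes its speed limit or range.

ROBOT

A 7-joint arm with a two-finger parallel gripper is mounted at the origin on the work surface. World frame = base frame: x ahead of the robot, y to its left, z up, the work surface at z = 0. Lengths are in m, angles in rad, forces in N, time in s.
With the tool pointing down it reaches from about 0.4 to 0.925 m from the base axis. Payload 5.6 kg.
Tool frame: the origin (TCP) lies at the very end of the fingers, on their centre line; the grasp point (between the pads) lies 19 mm behind it (r.pinch_z is the distance from the TCP to the grasp point, in m); z points along the fingers, y is the line along which they close (so a half turn about z gives the same grasp; the last joint's range is limited). The gripper opens to 85 mm and grips with 20 to 120 N. Pads are 22 mm wide; open, the fingers measure 114 mm over their backs; the gripper's body (76 mm by 85 mm) begins 54 mm behind the grasp point. The pads swing forward as they close: fully open they stand 13 mm farther back than shut.
Start: joints at [1.111, 0.468, -0.012, 1.603, 0.006, 1.071, -0.056], TCP at [0.263, -0.594, 0.231] pointing down, gripper open.
Joint ranges: [-2.53, 2.53], [-0.31, 2.02], [-1.57, 1.55], [0.28, 2.44], [-1.29, 4.43], [0.15, 1.84], [-2.92, 2.92]. Speed limits (rad/s): [2.57, 2.57, 3.14, 3.14, 3.14, 3.14, 3.14].

INTERFACE

Orientations are given as a unit quaternion [w, x, y, z].
In Python, from rig import r, viewer gives the robot as it stands. The module is installed in compiled form; this text tells all that it offers.
- The arm moves only by the tool arm_command, never from a script. Its argument "series" is a list of rows, each an object with "linear": the shift along the tool's x, y, z in mm, a list of three; "yaw": the turn about the tool's z in rad. In form: [{"linear": [tx, ty, tz], "yaw": yaw}, ...]. A call has 1 to 20 rows; each row shifts and turns the commanded pose from where the row before left it, along the tool's axes as they then stand; what a row does not reach is not made up. A row lasts 1/12 s, in which the tool goes at most 41.7 mm and 7.16 degrees, less where a joint would pass 70% of its speed; a pose out of reach is approached as far as the arm can. A call with a gripper value outside its range is refused whole. "fingers" is the opening, from 0 (shut) to 1 (fully open), set as the call begins (left out, the last holds). The fingers move at their own pace and stop on an object; "squeeze" is the grip in N (left out, the last holds). Time passes only in rows, so rows that do not move let the fingers close. It gives the time, the measured TCP pose, the force, the opening and the grip force at its end, in the units of the state.
- r.get_obs(): the state, without advancing time (a new reading comes with each control period).
- viewer.get_image(name): name is "side" or "top" or "wrist"; returns a dict with "pixels" (480x640x3 uint8, red, green, blue), "z_map" (480x640 float32, m along the optical axis (not along the pixel's ray), 0 where there is no reading), "fx", "fy", "cx", "cy" (pixels), "rvec" (rotation vector, rad) and "tvec" (3), from world to camera coordinates, as OpenCV has them; the wrist camera has in their place "mount" (4x4, takes a point from camera to tool coordinates, whose origin is the TCP and whose axes are the flange's). Camera axes: x right, y down, z forward; pixel columns grow to the right and rows downward; lengths in m; the calibration is good to about 2 mm. A picture is of the moment at which its call begins: read the wrist's pose just before it.
- r.job_done(): hands the job in; it is judged then, once.
The state is a dict: "time_s": time; "q": joint angles; "qd": joint speeds; "joint_torque": joint torques, N m; "tcp_pos": TCP position; "eef_rot": TCP orientation; "force": force on the tool from outside, world axes, zero at the start; "wrist_torque": the same for the moment, N m; "finger_gap": opening from 0.0 (shut) to 1.0 (fully open); "gripper_force": force on a finger pad.
Only numpy, scipy, OpenCV 4.12 (cv2) and the standard library are available. Lean on these libraries where they do the work, as an engineer would, in place of code of your own. Each camera call takes 0.05 s, during which the arm holds its last target. There are 200 camera calls.

## Working session

There is one attempt and no reset: what is moved stays moved. The work goes in short steps, Python scripts to look and compute and a tool call to move; the robot and the scene stay as the last step left them, time stands still between calls to the robot, and variables do not carry over. Pictures are saved under pics/ and viewed, at most 10 in all, crops included, and the job is handed in when it is done.

Besides the shell and the picture viewer there is one more tool, called after ">>>" by a JSON object that holds its "method" and its "body". arm_command: Moves the arm, as the interface text tells. Its arguments: {"type":"object","properties":{"series":{"type":"array"},"fingers":{"type":"number"},"squeeze":{"type":"number"}},"required":["series"]}

```bash
mkdir -p pics; cat > h.py <<'E'
import numpy as np,cv2
from rig import r,viewer
from scipy.spatial.transform import Rotation as R
def cam(n):
    o=r.get_obs(); d=viewer.get_image(n)
    if n=="wrist":
        q=o["eef_rot"]; T=np.eye(4);T[:3,:3]=R.from_quat([q[1],q[2],q[3],q[0]]).as_matrix();T[:3,3]=o["tcp_pos"]
        d["c2w"]=T@np.array(d["mount"])
    else:
        M=cv2.Rodrigues(np.array(d["rvec"],float))[0];T=np.eye(4);T[:3,:3]=M.T;T[:3,3]=-M.T@np.array(d["tvec"],float).ravel();d["c2w"]=T
    return d
def ray(d,u,v):
    return d["c2w"][:3,:3]@np.array([(u-d["cx"])/d["fx"],(v-d["cy"])/d["fy"],1.])
def onplane(d,u,v,z):
    k=ray(d,u,v);o=d["c2w"][:3,3];return o+k*(z-o[2])/k[2]
def depth(d,u,v):
    return d["c2w"][:3,3]+ray(d,u,v)*d["z_map"][int(v),int(u)]
def cloud(d):
    v,u=np.mgrid[:480,:640];z=d["z_map"]
    P=np.stack([(u-d["cx"])/d["fx"]*z,(v-d["cy"])/d["fy"]*z,z],-1)
    return P@d["c2w"][:3,:3].T+d["c2w"][:3,3]
def proj(d,p):
    c=np.linalg.inv(d["c2w"])@np.append(p,1);return c[0]/c[2]*d["fx"]+d["cx"],c[1]/c[2]*d["fy"]+d["cy"]
def save(d,n,box=None,s=1):
    im=d["pixels"][:,:,::-1]
    if box: im=im[box[1]:box[3],box[0]:box[2]]
    cv2.imwrite("pics/"+n,cv2.resize(im,None,fx=s,fy=s,interpolation=cv2.INTER_CUBIC))
E
python3 - <<'E'
from h import *
o=r.get_obs();print({k:np.round(v,3) for k,v in o.items()}, r.pinch_z)
for n in("top","side"):
    d=cam(n);save(d,n+"0.png");print(n,d["c2w"].round(3),d["fx"],d["cx"],d["cy"])
    import pickle;pickle.dump(d,open(n+"0.pkl","wb"))
E
```

```text
{'time_s': np.float64(0.0), 'q': array([ 1.111,  0.468, -0.012,  1.604,  0.006,  1.071, -0.056]), 'qd': array([-0.001, -0.   , -0.002,  0.002, -0.   ,  0.001,  0.001]), 'joint_torque': array([-1.0000e-03, -5.3238e+01,  2.1000e-02, -2.5130e+01,  1.1000e-02,
        8.0000e-03, -0.0000e+00]), 'tcp_pos': array([ 0.263, -0.594,  0.23 ]), 'eef_rot': array([-0.001,  0.978,  0.207, -0.   ]), 'force': array([ 0.063,  0.024, -0.213]), 'wrist_torque': array([ 0.001, -0.01 ,  0.012]), 'gripper_force': np.float64(0.0), 'finger_gap': np.float64(0.996)} 0.0187
top [[-0.007 -0.994  0.107  0.335]
 [-1.     0.01   0.029 -0.051]
 [-0.03  -0.107 -0.994  1.087]
 [ 0.     0.     0.     1.   ]] 438.85427621189956 323.41357934204973 238.02890806046042
side [[-0.93  -0.204  0.304  0.086]
 [-0.366  0.466 -0.806  0.88 ]
 [ 0.023 -0.861 -0.508  0.672]
 [ 0.     0.     0.     1.   ]] 463.47201953868944 316.18757101790544 246.70164892967466
```

View pics/top0.png

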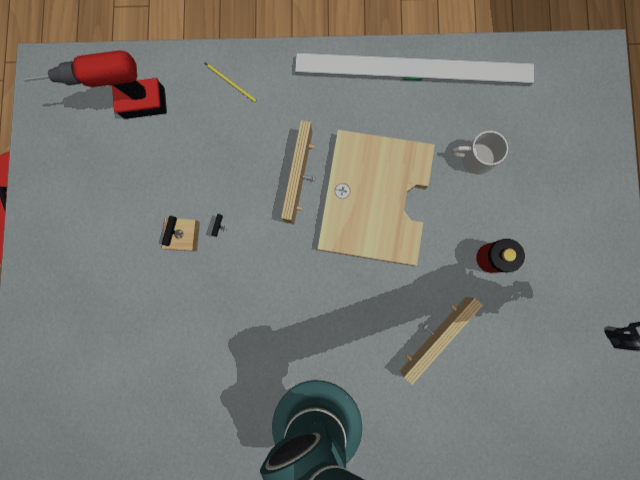

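View pics/side0.png

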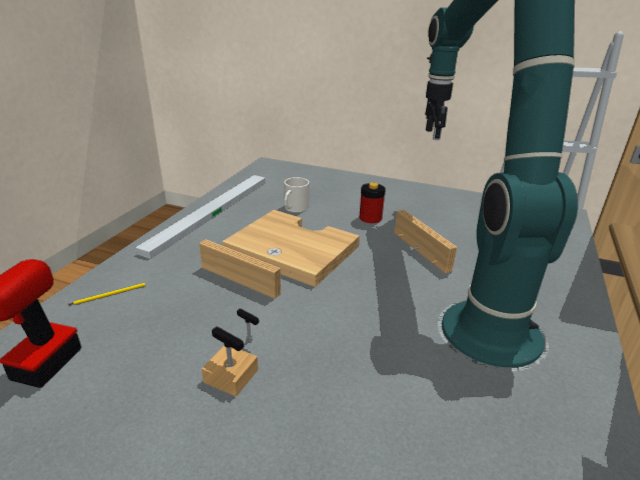

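Top view: the shelf has its cam at (342,190). There are two rail candidates, at (297,172) and (440,340). The first is farther to the robot's left (image left = +y), so it's the rail. There are two key candidates: the large one in the block, handle at (169,231), and a small one standing free at (217,225). I take the larger one in the block. The mug is at (489,150) and the tin at (500,255). The side view agrees.

```bash
python3 - <<'E'
from h import *
import pickle
t=pickle.load(open("top0.pkl","rb"));s=pickle.load(open("side0.pkl","rb"))
for n,d in(("top",t),("side",s)):
    P=cloud(d);hsv=cv2.cvtColor(d["pixels"],cv2.COLOR_RGB2HSV)
    wood=(hsv[...,0]>8)&(hsv[...,0]<28)&(hsv[...,1]>50)&(hsv[...,2]>90)&(d["z_map"]>0)
    inb=(P[...,0]>.2)&(P[...,0]<.95)&(P[...,1]<.5)&(P[...,1]>-.45)&(P[...,2]>0.01)
    for nm,zl,zh in(("z36",.028,.044),("z75",.066,.084)):
        m=(wood&inb&(P[...,2]>zl)&(P[...,2]<zh)).astype(np.uint8)
        k,l,st,c=cv2.connectedComponentsWithStats(m)
        for i in range(1,k):
            if st[i,4]<120: continue
            q=P[l==i]; rc=cv2.minAreaRect((q[:,:2]*1000).astype(np.float32))
            print(n,nm,st[i,4],c[i].round(1),"z",np.median(q[:,2]).round(4),"c",np.round(rc[0],1),"sz",np.round(rc[1],1),round(rc[2],1))
    blk=(hsv[...,2]<60)&inb&(P[...,1]>.1)&(P[...,2]>.03)
    k,l,st,c=cv2.connectedComponentsWithStats(blk.astype(np.uint8))
    for i in range(1,k):
        if st[i,4]<25: continue
        q=P[l==i];rc=cv2.minAreaRect((q[:,:2]*1000).astype(np.float32))
        print(n,"black",st[i,4],c[i].round(1),"zmax",np.percentile(q[:,2],[50,90]).round(3),np.round(rc[0],1),np.round(rc[1],1),round(rc[2],1))
    if n=="top":
        print("cam",onplane(d,342.5,190.5,.036),depth(d,336,196))
save(s,"crop_key.png",(190,290,290,400),5)
E
```

```text
top z36 10818 [376.  197.4] z 0.036 c [ 549.2 -149.8] sz [237.6 302. ] 80.0
top z36 626 [183.3 235.6] z 0.0361 c [461.6 333.3] sz [75.5 75.4] 85.1
top z75 1056 [295.8 170.4] z 0.0748 c [608.2  43.1] sz [ 25.  242.1] 78.9
top z75 673 [458.2 323.1] z 0.0744 c [ 244.9 -321.6] sz [ 24.1 142. ] 46.9
top black 379 [131.5  89.1] zmax [0.105 0.144] [793.2 424.3] [43.9 45.7] 42.9
top black 208 [146.7 106.3] zmax [0.039 0.045] [785.2 424.6] [ 59.3 129.1] 39.4
top black 131 [216.7 224.8] zmax [0.071 0.074] [478.7 231.5] [13.1 52.1] 75.3
top black 238 [168.9 230.6] zmax [0.103 0.106] [462.5 333. ] [16.2 67.6] 75.5
cam [ 0.56422999 -0.06710959  0.036     ] [ 0.55079353 -0.0511573   0.03613833]
side z36 4643 [292.2 242.3] z 0.0351 c [ 547.7 -148.3] sz [248.5 305.2] 80.1
side z36 149 [410.3 232.8] z 0.0358 c [ 250.3 -313. ] sz [  9.8 146.7] 46.7
side z36 429 [241.4 271.8] z 0.0359 c [606.3  55.2] sz [ 25.4 242.3] 83.8
side z36 1167 [229.6 365. ] z 0.0356 c [459.5 335.6] sz [77.9 77.4] 86.8
side z75 246 [412.9 220.3] z 0.0733 c [ 246.8 -322.1] sz [ 29.9 142.4] 49.2
side z75 736 [240.3 256.9] z 0.0738 c [606.7  44.6] sz [ 30.1 245. ] 78.5
side black 963 [ 36.1 323.8] zmax [0.105 0.143] [794.4 453.7] [44.1 48.2] 45.7
side black 170 [247.5 316.7] zmax [0.069 0.072] [475.4 235.6] [10.5 52.8] 76.2
side black 369 [227.5 338.8] zmax [0.101 0.104] [458.8 337.8] [14.5 68.7] 77.2
side black 379 [ 54.5 356.1] zmax [0.038 0.043] [771.7 445. ] [110.   17.4] 89.7
```

View pics/crop_key.png

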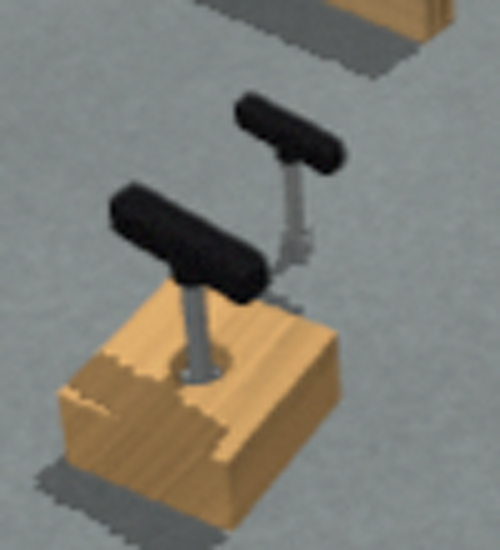

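The crop confirms the large key standing in the block, with the smaller one free beside it. Now I'll move over the rail/shelf gap.

>>> {"method": "arm_command", "body": {"series": [{"linear": [10,-8,-3],"yaw": 0},{"linear": [20,-15,-5],"yaw": 0},{"linear": [28,-22,-5],"yaw": 0},{"linear": [28,-22,-5],"yaw": 0},{"linear": [28,-22,-5],"yaw": 0},{"linear": [28,-22,-5],"yaw": 0},{"linear": [28,-22,-5],"yaw": 0},{"linear": [28,-22,-5],"yaw": 0},{"linear": [28,-22,-5],"yaw": 0},{"linear": [28,-22,-5],"yaw": 0},{"linear": [28,-22,-5],"yaw": 0},{"linear": [28,-22,-5],"yaw": 0},{"linear": [28,-22,-5],"yaw": 0},{"linear": [28,-22,-5],"yaw": 0},{"linear": [28,-22,-5],"yaw": 0},{"linear": [28,-22,0],"yaw": 0},{"linear": [28,-22,0],"yaw": 0},{"linear": [28,-22,0],"yaw": 0},{"linear": [28,-22,0],"yaw": 0},{"linear": [28,-22,0],"yaw": 0}], "fingers": 1, "squeeze": 40}}

```text
time_s: 1.77
tcp_pos: [0.5817, 0.0074, 0.3044]
eef_rot: [0.0, 0.978, 0.207, -0.0]
force: [0.4, -0.5, 0.2]
finger_gap: 1.002
gripper_force: 0.0
```

>>> {"method": "arm_command", "body": {"series": [{"linear": [0,0,0],"yaw": -0.12},{"linear": [0,0,0],"yaw": -0.12},{"linear": [0,0,0],"yaw": -0.12},{"linear": [0,0,0],"yaw": -0.12},{"linear": [0,0,0],"yaw": -0.12},{"linear": [0,0,0],"yaw": -0.12},{"linear": [0,0,0],"yaw": -0.12},{"linear": [0,0,0],"yaw": -0.12},{"linear": [0,0,0],"yaw": -0.12},{"linear": [0,0,0],"yaw": -0.12},{"linear": [0,0,0],"yaw": -0.12},{"linear": [0,0,0],"yaw": -0.12},{"linear": [0,0,0],"yaw": -0.12},{"linear": [0,0,0],"yaw": -0.12},{"linear": [0,0,0],"yaw": -0.12},{"linear": [0,0,0],"yaw": -0.12},{"linear": [0,0,0],"yaw": -0.12},{"linear": [0,0,0],"yaw": -0.12},{"linear": [0,0,0],"yaw": -0.12},{"linear": [0,0,0],"yaw": -0.12}]}}

```text
time_s: 3.43
tcp_pos: [0.5811, 0.0058, 0.3043]
eef_rot: [-0.0, 0.158, 0.987, -0.0]
force: [-0.2, -0.1, -0.4]
finger_gap: 1.001
gripper_force: 0.0
```

>>> {"method": "arm_command", "body": {"series": [{"linear": [0,0,0],"yaw": -0.12},{"linear": [0,0,0],"yaw": 0},{"linear": [0,0,0],"yaw": 0}]}}

```text
time_s: 3.68
tcp_pos: [0.5813, 0.0054, 0.3042]
eef_rot: [-0.0, 0.104, 0.995, -0.0]
force: [0.4, 0.2, 0.1]
finger_gap: 1.001
gripper_force: 0.0
```

```bash
cat >> h.py <<'E'
def toolinfo(o):
    q=o["eef_rot"];M=R.from_quat([q[1],q[2],q[3],q[0]]).as_matrix();return M
def plan(target,ydeg):
    o=r.get_obs();M=toolinfo(o);p=np.array(o["tcp_pos"])
    a=np.degrees(np.arctan2(M[1,1],M[0,1]));dy=-np.radians((ydeg-a+180)%360-180)
    print("t",round(float(o["time_s"]),2),"tcp",(p*1000).round(1),"yang",a.round(2),"tool shift mm",(M.T@(np.array(target)-p)*1000).round(1),"then yaw",dy.round(4),"F",np.round(o["force"],1),"T",np.round(o["wrist_torque"],3),"gap",round(float(o["finger_gap"]),3),"q7",round(float(o["q"][6]),2))
E
python3 - <<'E'
from h import *
plan([.6082,.0431,.042],78.9)
d=cam("wrist");save(d,"w1.png");import pickle;pickle.dump(d,open("w1.pkl","wb"));print(d["c2w"].round(3))
print(proj(d,[.564,-.067,.036]),proj(d,[.608,.043,.075]))
E
```

```text
t 3.68 tcp [581.3   5.4 304.2] yang 78.11 tool shift mm [-18.7  42.5 262.1] then yaw -0.0139 F [0.4 0.2 0.1] T [ 0.009 -0.017 -0.042] gap 1.001 q7 1.02
[[ 0.205  0.931  0.301  0.504]
 [ 0.979 -0.195 -0.063  0.022]
 [-0.     0.308 -0.951  0.445]
 [ 0.     0.     0.     1.   ]]
(np.float64(242.75778162927662), np.float64(183.61007231321182)) (np.float64(362.3166951738306), np.float64(213.3504008232868))
```

View pics/w1.png

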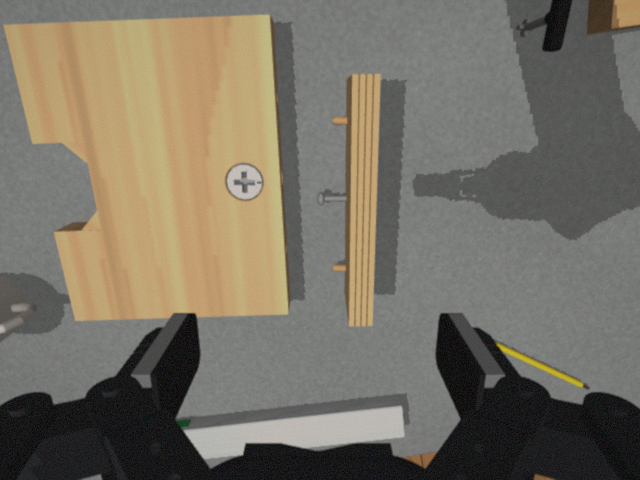

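The wrist view shows the cam at (244,182) with its mark towards (262,183), the bored edge at column ~280, the rail top at (364,200), and the stud head at (320,198). Next I'll measure these closely.

```bash
cat > m.py <<'E'
from h import *
import pickle,sys
d=pickle.load(open(sys.argv[1],"rb"))
P=cloud(d);hsv=cv2.cvtColor(d["pixels"],cv2.COLOR_RGB2HSV)
c2=lambda p:np.round(p[:2]*1000,1)
wood=(hsv[...,0]>8)&(hsv[...,0]<30)&(hsv[...,1]>50)&(hsv[...,2]>90)
def rect(m,z):
    m=cv2.morphologyEx(m.astype(np.uint8),cv2.MORPH_CLOSE,np.ones((3,3)))
    cs=cv2.findContours(m,cv2.RETR_EXTERNAL,cv2.CHAIN_APPROX_NONE)[0];c=max(cs,key=cv2.contourArea)[:,0]
    w=np.array([onplane(d,u,v,z)[:2]*1000 for u,v in c],np.float32);return w,cv2.minAreaRect(w)
near=(P[...,1]<.2)&(P[...,0]>.35)
w,rs=rect(near&(hsv[...,1]>25)&(abs(P[...,2]-.036)<.006),.036);print("shelf",rs)
# bored edge line: shelf-frame y near max
a=np.radians(80);ey=np.array([np.cos(a),np.sin(a)]);ex=np.array([ey[1],-ey[0]])
s=w@ey;e=w[s>s.max()-5];xx=e@ex;e=e[(xx>xx.min()+15)&(xx<xx.max()-15)]
vx,vy,x0,y0=cv2.fitLine(e,cv2.DIST_HUBER,0,.01,.01).ravel();print("edge dir deg",np.degrees(np.arctan2(vy,vx))%180,"pt",x0,y0,len(e))
_,rr=rect(wood&near&(abs(P[...,2]-.075)<.006),.075);print("rail",rr)
u,v=proj(d,[.564,-.067,.036]);
yy,uu=np.mgrid[:480,:640];win=(np.hypot(uu-u,yy-v)<28)
grey=win&(hsv[...,1]<50)
w,rc=rect(cv2.morphologyEx(grey.astype(np.uint8),cv2.MORPH_CLOSE,np.ones((9,9))),.036)
print("cam",cv2.minEnclosingCircle(w),cv2.fitEllipse(w)[0])
dark=win&(hsv[...,2]<130)&(hsv[...,1]<90)
k,l,st,c=cv2.connectedComponentsWithStats(dark.astype(np.uint8))
for i in range(1,k):
    if st[i,4]>3: print("dark",st[i],c[i].round(1),c2(onplane(d,*c[i],.036)))
E
python3 m.py w1.pkl; python3 - <<'E'
from h import *
import pickle
d=pickle.load(open("w1.pkl","rb"));save(d,"cam1.png",(210,150,350,280),4)
E
```

```text
shelf ((548.5079345703125, -147.58705139160156), (239.66082763671875, 299.0388488769531), 80.14864349365234)
edge dir deg 170.11594 pt 560.1132 -28.50627 268
rail ((606.859130859375, 43.531036376953125), (24.326940536499023, 239.19052124023438), 78.87589263916016)
cam ((562.27099609375, -64.9802017211914), 18.274188995361328) (562.1898803710938, -65.00025177001953)
dark [247 164   6   3   6] [249.5 164.7] [547.1 -55.6]
dark [256 169   7  18  22] [260.4 178.3] [562.4 -48.3]
dark [242 172   5   7  29] [243.8 174.6] [555.5 -63.6]
dark [226 177   1   8   8] [226.  180.5] [557.5 -82.6]
dark [234 180  20  12  93] [242.6 184.6] [564.9 -67.4]
```

View pics/cam1.png

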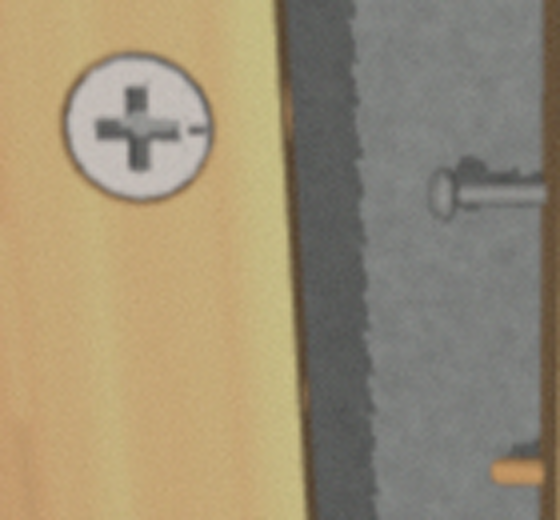

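>>> {"method": "arm_command", "body": {"series": [{"linear": [-6,14,0],"yaw": 0},{"linear": [-6,14,10],"yaw": 0},{"linear": [-6,14.6,20],"yaw": 0},{"linear": [0,0,30],"yaw": -0.014},{"linear": [0,0,35],"yaw": 0},{"linear": [0,0,35],"yaw": 0},{"linear": [0,0,35],"yaw": 0},{"linear": [0,0,35],"yaw": 0},{"linear": [0,0,30],"yaw": 0},{"linear": [0,0,20],"yaw": 0},{"linear": [0,0,12],"yaw": 0},{"linear": [0,0,0],"yaw": 0},{"linear": [0,0,0],"yaw": 0}]}}

```text
time_s: 4.82
tcp_pos: [0.6083, 0.0434, 0.0426]
eef_rot: [0.0, 0.096, 0.995, 0.0]
force: [0.3, 0.1, 0.7]
finger_gap: 0.999
gripper_force: 0.0
```

```bash
python3 - <<'E'
from h import *
plan([.6075,.0433,.042],78.9)
E
```

```text
t 4.82 tcp [608.3  43.4  42.6] yang 79.02 tool shift mm [ 0.8 -0.2  0.6] then yaw 0.0021 F [0.3 0.1 0.7] T [ 0.016 -0.034 -0.025] gap 0.999 q7 0.77
```

>>> {"method": "arm_command", "body": {"series": [{"linear": [0,0,0],"yaw": 0},{"linear": [0,0,0],"yaw": 0},{"linear": [0,0,0],"yaw": 0},{"linear": [0,0,0],"yaw": 0},{"linear": [0,0,0],"yaw": 0},{"linear": [0,0,0],"yaw": 0},{"linear": [0,0,0],"yaw": 0},{"linear": [0,0,0],"yaw": 0}], "fingers": 0, "squeeze": 50}}

```text
time_s: 5.48
tcp_pos: [0.6086, 0.0431, 0.043]
eef_rot: [0.001, 0.095, 0.995, 0.0]
force: [-1.1, 0.4, 5.6]
finger_gap: 0.271
gripper_force: 51.2
```

```bash
python3 - <<'E'
from h import *
import pickle
plan([.6075,.0433,.042],80.13)
d=cam("wrist");pickle.dump(d,open("w2.pkl","wb"));save(d,"w2.png")
t=cam("top");pickle.dump(t,open("top1.pkl","wb"))
P=cloud(t);hsv=cv2.cvtColor(t["pixels"],cv2.COLOR_RGB2HSV)
E
python3 m.py w2.pkl
```

```text
t 5.48 tcp [608.6  43.1  43. ] yang 79.06 tool shift mm [1.1 0.  1. ] then yaw -0.0187 F [-1.1  0.4  5.6] T [-0.109  0.17  -0.046] gap 0.271 q7 0.77
shelf ((582.4135131835938, -48.92168426513672), (57.57950210571289, 206.4172821044922), 65.7143783569336)
edge dir deg 170.07819 pt 551.4283 -24.03983 325
rail ((574.0638427734375, 50.41545104980469), (23.903057098388672, 133.7100372314453), 78.88352966308594)
cam ((564.7715454101562, -66.9116439819336), 12.67855453491211) (564.6226806640625, -65.24625396728516)
dark [  0 229  41  47 868] [ 17.8 251.9] [562.7 -64.4]
```

View pics/w2.png

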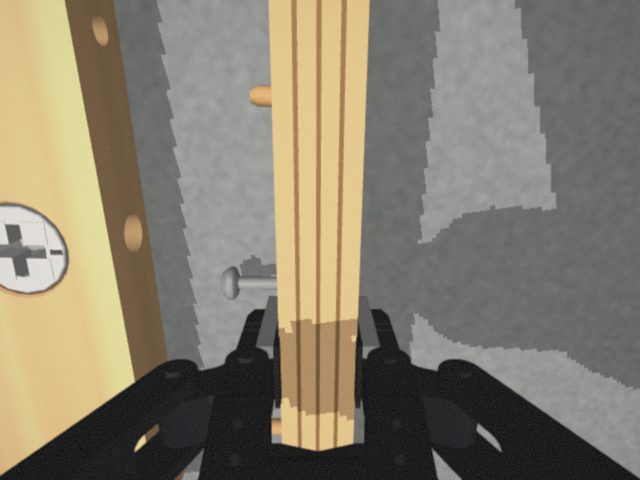

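The rail is gripped. The stud head is at (231,283), the bore mouth at (133,233), a dowel hole at (99,31), and its dowel at (258,96). I'll get the lateral offset from these.

```bash
python3 - <<'E'
from h import *
import pickle
d=pickle.load(open("w2.pkl","rb"))
a=np.radians(80.1);ey=np.array([np.cos(a),np.sin(a)]);ex=np.array([ey[1],-ey[0]])
for n,u,v in(("bore",133.5,233),("hole",99.5,31.5),("studhead",231,283),("shaft",265,283.5),("dowel tip",255,96),("dowel root",269,96.5)):
    p=onplane(d,u,v,.015)[:2]*1000;print(n,p.round(1),"x",(p@ex).round(1),"y",(p@ey).round(1))
E
```

```text
bore [568.5 -29.3] x 565.1 y 68.9
hole [491.  -16.2] x 486.5 y 68.4
studhead [599.2   6. ] x 589.3 y 108.9
shaft [602.3  20.9] x 589.8 y 124.2
dowel tip [524.   35.2] x 510.1 y 124.8
dowel root [525.2  40.5] x 510.4 y 130.2
```

>>> {"method": "arm_command", "body": {"series": [{"linear": [0,0,0],"yaw": -0.018},{"linear": [3,-3,0],"yaw": 0},{"linear": [6,-6,0],"yaw": 0},{"linear": [6,-7,0],"yaw": 0},{"linear": [6,-7,0],"yaw": 0},{"linear": [3.7,-6,0],"yaw": 0},{"linear": [0,-2,0],"yaw": 0},{"linear": [0,0,0],"yaw": 0},{"linear": [0,0,0],"yaw": 0}]}}

```text
time_s: 6.33
tcp_pos: [0.578, 0.0165, 0.043]
eef_rot: [0.0, 0.086, 0.996, 0.0]
force: [1.6, 2.5, 8.1]
finger_gap: 0.275
gripper_force: 51.6
```

```bash
python3 - <<'E'
from h import *
import pickle
plan([.6075,.0433,.042],80.1)
d=cam("wrist");pickle.dump(d,open("w3.pkl","wb"));save(d,"w3.png")
E
```

```text
t 6.33 tcp [578.   16.5  43. ] yang 80.08 tool shift mm [-24.5  31.5   1. ] then yaw -0.0003 F [1.6 2.5 8.1] T [ 0.489 -0.212 -0.006] gap 0.275 q7 0.81
```

View pics/w3.png

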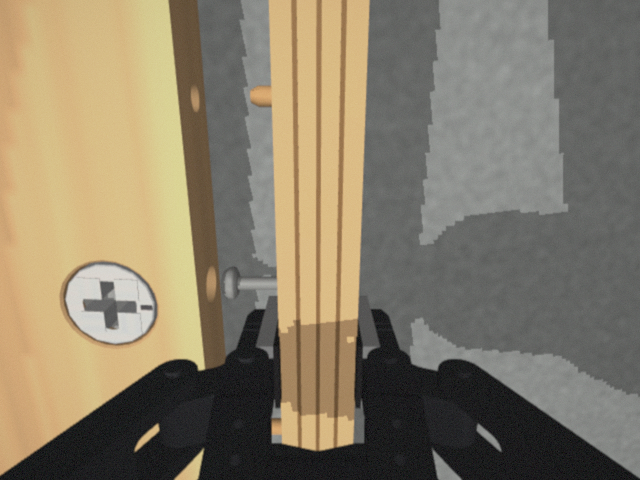

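```bash
python3 - <<'E'
from h import *
import pickle
d=pickle.load(open("w3.pkl","rb"))
a=np.radians(80.1);ey=np.array([np.cos(a),np.sin(a)]);ex=np.array([ey[1],-ey[0]])
for n,u,v in(("bore",211,283),("hole",195.2,98.5),("studhead",231,283),("shaft",265,283.5),("dowel tip",255,96.5),("dowel root",269,96.5)):
    p=onplane(d,u,v,.015)[:2]*1000;print(n,p.round(1),"x",(p@ex).round(1),"y",(p@ey).round(1))
hsv=cv2.cvtColor(d["pixels"],cv2.COLOR_RGB2HSV)
E
```

```text
bore [567.7 -29.5] x 564.3 y 68.5
hole [490.4 -16. ] x 485.9 y 68.5
studhead [569.2 -20.7] x 564.3 y 77.5
shaft [572.1  -5.7] x 564.6 y 92.7
dowel tip [493.7   7.1] x 485.1 y 91.9
dowel root [494.6  12.5] x 485.1 y 97.3
```

>>> {"method": "arm_command", "body": {"series": [{"linear": [0,-3,0],"yaw": 0},{"linear": [0,-3,0],"yaw": 0},{"linear": [0,-3,0],"yaw": 0},{"linear": [0,-3,0],"yaw": 0},{"linear": [0,-3,0],"yaw": 0},{"linear": [0,-3,0],"yaw": 0},{"linear": [0,-2,0],"yaw": 0},{"linear": [0,-2,0],"yaw": 0}]}}

```text
time_s: 7.05
tcp_pos: [0.5745, -0.0035, 0.0431]
eef_rot: [0.001, 0.086, 0.996, 0.001]
force: [2.7, -0.1, 1.9]
finger_gap: 0.273
gripper_force: 50.3
```

>>> {"method": "arm_command", "body": {"series": [{"linear": [0,-2,0],"yaw": 0},{"linear": [0,-2,0],"yaw": 0},{"linear": [0,-2,0],"yaw": 0},{"linear": [0,-2,0],"yaw": 0},{"linear": [0,-1,0],"yaw": 0}]}}

```text
time_s: 7.47
tcp_pos: [0.573, -0.0123, 0.043]
eef_rot: [0.001, 0.086, 0.996, 0.001]
force: [2.4, 4.3, 6.3]
finger_gap: 0.272
gripper_force: 51.1
```

>>> {"method": "arm_command", "body": {"series": [{"linear": [0,-1,0],"yaw": 0},{"linear": [0,-0.5,0],"yaw": 0},{"linear": [0,0,0],"yaw": 0}]}}

```text
time_s: 7.72
tcp_pos: [0.5728, -0.0133, 0.0431]
eef_rot: [0.001, 0.086, 0.996, 0.002]
force: [1.8, 4.7, 6.2]
finger_gap: 0.272
gripper_force: 51.3
```

```bash
python3 - <<'E'
from h import *
import pickle
plan([.578,.0165,.043],80.1)
d=cam("wrist");pickle.dump(d,open("w4.pkl","wb"));save(d,"w4.png")
E
```

```text
t 7.72 tcp [572.8 -13.3  43.1] yang 80.15 tool shift mm [-0.1 30.2  0.2] then yaw 0.0009 F [1.8 4.7 6.2] T [ 1.46  -0.401 -0.03 ] gap 0.272 q7 0.86
```

>>> {"method": "arm_command", "body": {"series": [{"linear": [0,-1,0],"yaw": 0},{"linear": [0,-1,0],"yaw": 0},{"linear": [0,0,0],"yaw": 0}]}}

```text
time_s: 8.02
tcp_pos: [0.5723, -0.0154, 0.043]
eef_rot: [0.001, 0.086, 0.996, 0.001]
force: [1.5, 4.9, 7.4]
finger_gap: 0.273
gripper_force: 51.3
```

>>> {"method": "arm_command", "body": {"series": [{"linear": [0,-1,0],"yaw": 0},{"linear": [0,-1,0],"yaw": 0},{"linear": [0,0,0],"yaw": 0}]}}

```text
time_s: 8.27
tcp_pos: [0.572, -0.0173, 0.0431]
eef_rot: [0.001, 0.086, 0.996, 0.001]
force: [1.6, 4.8, 7.2]
finger_gap: 0.276
gripper_force: 51.4
```

```bash
python3 - <<'E'
from h import *
import pickle
plan([.578,.0165,.043],80.1)
d=cam("wrist");pickle.dump(d,open("w4.pkl","wb"));save(d,"w4.png")
E
```

```text
t 8.27 tcp [572.  -17.3  43.1] yang 80.16 tool shift mm [-0.1 34.4  0.2] then yaw 0.0011 F [1.6 4.8 7.2] T [ 1.391 -0.381  0.077] gap 0.276 q7 0.87
```

View pics/w4.png

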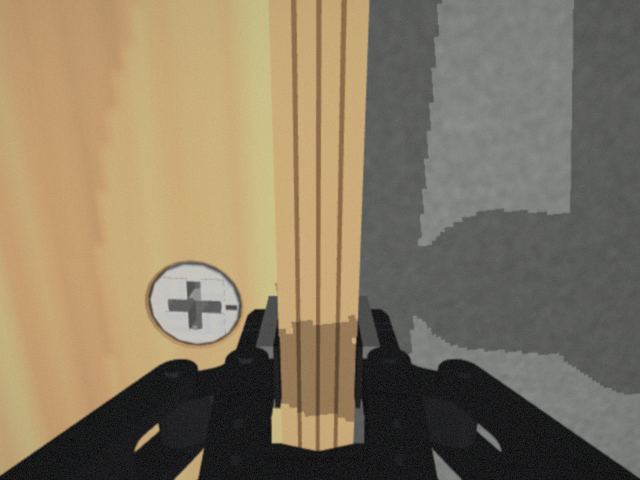

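>>> {"method": "arm_command", "body": {"series": [{"linear": [0,-1,0],"yaw": 0},{"linear": [0,-1,0],"yaw": 0},{"linear": [0,0,0],"yaw": 0}]}}

```text
time_s: 8.57
tcp_pos: [0.5716, -0.0192, 0.043]
eef_rot: [0.001, 0.086, 0.996, 0.001]
force: [1.9, 5.4, 6.6]
finger_gap: 0.275
gripper_force: 51.4
```

>>> {"method": "arm_command", "body": {"series": [{"linear": [0,-1,0],"yaw": 0},{"linear": [0,0,0],"yaw": 0},{"linear": [0,0,0],"yaw": 0}]}}

```text
time_s: 8.82
tcp_pos: [0.5717, -0.0192, 0.0431]
eef_rot: [0.001, 0.085, 0.996, 0.002]
force: [2.2, 8.6, 6.2]
finger_gap: 0.276
gripper_force: 51.2
```

>>> {"method": "arm_command", "body": {"series": [{"linear": [0,-0.7,0],"yaw": 0},{"linear": [0,0,0],"yaw": 0},{"linear": [0,0,0],"yaw": 0}]}}

```text
time_s: 9.07
tcp_pos: [0.5717, -0.0193, 0.0431]
eef_rot: [0.001, 0.085, 0.996, 0.003]
force: [3.2, 9.2, 6.5]
finger_gap: 0.271
gripper_force: 51.2
```

>>> {"method": "arm_command", "body": {"series": [{"linear": [0,-1,0],"yaw": 0},{"linear": [0,-1,0],"yaw": 0},{"linear": [0,0,0],"yaw": 0},{"linear": [0,0,0],"yaw": 0}]}}

```text
time_s: 9.4
tcp_pos: [0.5717, -0.0194, 0.0431]
eef_rot: [0.001, 0.085, 0.996, 0.004]
force: [4.1, 12.1, 4.0]
finger_gap: 0.272
gripper_force: 51.0
```

```bash
python3 - <<'E'
from h import *
import pickle
plan([.578,.0165,.043],80.1)
for n in("top","side"):
    d=cam(n);pickle.dump(d,open(n+"2.pkl","wb"))
s=pickle.load(open("side2.pkl","rb"));save(s,"side2.png",(180,190,380,330),4)
P=cloud(s)
E
```

```text
t 9.4 tcp [571.7 -19.4  43.1] yang 80.27 tool shift mm [-0.2 36.4  0.4] then yaw 0.003 F [ 4.1 12.1  4. ] T [ 2.777 -0.769 -0.107] gap 0.272 q7 0.88
```

View pics/side2.png

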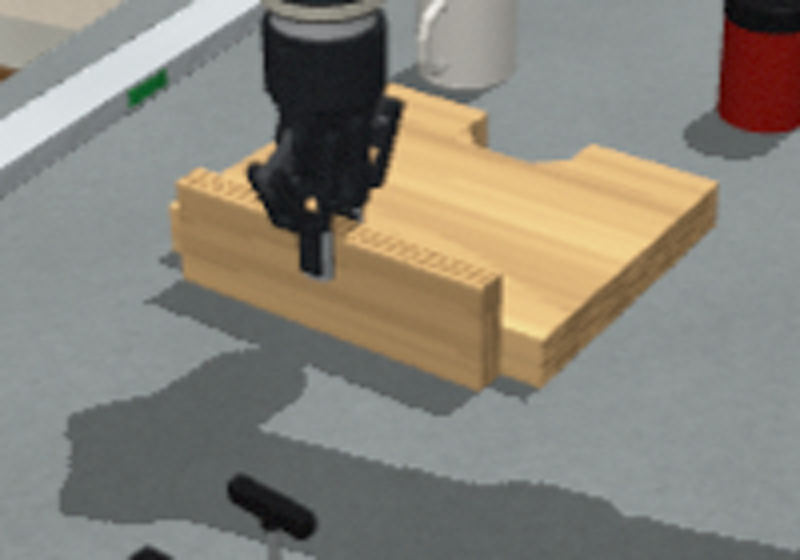

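>>> {"method": "arm_command", "body": {"series": [{"linear": [0,1.5,0],"yaw": 0},{"linear": [0,1,0],"yaw": 0},{"linear": [0,0,0],"yaw": 0}]}}

```text
time_s: 9.75
tcp_pos: [0.5717, -0.0193, 0.0431]
eef_rot: [0.001, 0.085, 0.996, 0.002]
force: [2.7, 8.2, 7.3]
finger_gap: 0.273
gripper_force: 51.5
```

>>> {"method": "arm_command", "body": {"series": [{"linear": [0,0,0],"yaw": 0},{"linear": [0,0,0],"yaw": 0},{"linear": [0,0,0],"yaw": 0},{"linear": [0,0,0],"yaw": 0},{"linear": [0,0,0],"yaw": 0},{"linear": [0,0,-5],"yaw": 0},{"linear": [0,0,-15],"yaw": 0},{"linear": [0,0,-25],"yaw": 0},{"linear": [0,0,-30],"yaw": 0},{"linear": [0,0,-30],"yaw": 0},{"linear": [0,0,-30],"yaw": 0},{"linear": [0,0,-30],"yaw": 0},{"linear": [0,0,-30],"yaw": 0},{"linear": [0,0,-25],"yaw": 0},{"linear": [0,0,-10],"yaw": 0},{"linear": [0,0,0],"yaw": 0}], "fingers": 1}}

```text
time_s: 11.08
tcp_pos: [0.5729, -0.022, 0.2758]
eef_rot: [0.003, 0.086, 0.996, -0.0]
force: [0.6, 0.7, -0.9]
finger_gap: 0.999
gripper_force: 0.0
```

```bash
python3 - <<'E'
from h import *
import pickle
plan([.4625,.3330,.25],75.5)
d=cam("wrist");pickle.dump(d,open("w5.pkl","wb"));save(d,"w5.png")
E
sed -i 's/\[.564,-.067,.036\]/[.563,-.066,.036]/' m.py; python3 m.py w5.pkl
```

```text
t 11.08 tcp [572.9 -22.  275.8] yang 80.1 tool shift mm [169.9 330.8  24.8] then yaw 0.0803 F [ 0.6  0.7 -0.9] T [-0.02  -0.008 -0.045] gap 0.999 q7 1.08
shelf ((548.1827392578125, -148.0206756591797), (238.78660583496094, 298.43017578125), 80.13790130615234)
edge dir deg 170.10387 pt 558.9677 -29.59358 286
rail ((569.8119506835938, -17.858272552490234), (23.896682739257812, 238.71002197265625), 80.15819549560547)
cam ((561.9918212890625, -65.08321380615234), 18.231708526611328) (562.0210571289062, -65.1489486694336)
dark [266 167   7   1   7] [269. 167.] [544.2 -61.8]
dark [260 168   4   2   4] [261.5 168.5] [544.4 -69. ]
dark [274 168   7   4   9] [277.4 169.3] [547.7 -54.6]
dark [282 172   8  14  18] [285.9 178.1] [557.  -48.4]
dark [267 176   6   8  36] [269.  178.9] [555.  -64.1]
dark [250 179   2  11  11] [250.3 184. ] [556.8 -82.4]
dark [259 184  22  14 113] [268.2 189.6] [564.8 -66.9]
dark [284 187   5   4  12] [286.3 187.8] [566.1 -49.9]
dark [251 192   3   5   5] [251.8 194. ] [566.3 -83.1]
```

>>> {"method": "arm_command", "body": {"series": [{"linear": [6,12,0],"yaw": 0},{"linear": [12,23,0],"yaw": 0},{"linear": [15,30,0],"yaw": 0},{"linear": [15,30,0],"yaw": 0},{"linear": [15,30,0],"yaw": 0},{"linear": [15,30,0],"yaw": 0},{"linear": [15,30,0],"yaw": 0},{"linear": [15,30,0],"yaw": 0},{"linear": [15,30,0],"yaw": 0},{"linear": [15,30,0],"yaw": 0},{"linear": [15,30,0],"yaw": 0},{"linear": [12,18,0],"yaw": 0},{"linear": [5,8,0],"yaw": 0.08},{"linear": [0,0,0],"yaw": 0},{"linear": [0,0,0],"yaw": 0}]}}

```text
time_s: 12.38
tcp_pos: [0.4596, 0.3331, 0.2707]
eef_rot: [-0.001, 0.124, 0.992, -0.001]
force: [-0.1, 0.1, -0.7]
finger_gap: 0.998
gripper_force: 0.0
```

```bash
cat > k.py <<'E'
from h import *
import pickle,sys
plan([.4625,.3330,.25],75.5)
for n in("wrist","top","side"):
    d=cam(n);pickle.dump(d,open("k_%s.pkl"%n,"wb"))
    P=cloud(d);hsv=cv2.cvtColor(d["pixels"],cv2.COLOR_RGB2HSV)
    near=(abs(P[...,0]-.4625)<.06)&(abs(P[...,1]-.333)<.06)
    for nm,m,z in(("bar",near&(hsv[...,2]<70)&(P[...,2]>.09)&(P[...,2]<.125),.1035),("block",near&(hsv[...,1]>60)&(abs(P[...,2]-.036)<.006),.036)):
        cs=cv2.findContours(m.astype(np.uint8),cv2.RETR_EXTERNAL,cv2.CHAIN_APPROX_NONE)[0]
        if not cs: continue
        c=max(cs,key=cv2.contourArea)[:,0]
        if n!="side":
            w=np.array([onplane(d,u,v,z)[:2]*1000 for u,v in c],np.float32)
            print(n,nm,"ray",[np.round(x,1) for x in cv2.minAreaRect(w)], "zmed",np.median(P[m][:,2]).round(4))
        print(n,nm,"depth",[np.round(x,1) for x in cv2.minAreaRect((P[m][:,:2]*1000).astype(np.float32))])
E
python3 k.py
```

```text
t 12.38 tcp [459.6 333.1 270.7] yang 75.75 tool shift mm [-2.8  0.7 20.7] then yaw 0.0043 F [-0.1  0.1 -0.7] T [ 0.023 -0.075 -0.013] gap 0.998 q7 0.32
wrist bar ray [array([459.2, 335. ]), array([14.5, 67.4]), np.float64(75.9)] zmed 0.1022
wrist bar depth [array([460. , 334.9]), array([14.7, 68. ]), np.float64(76.1)]
wrist block ray [array([460.6, 334.7]), array([74.7, 75.3]), np.float64(85.8)] zmed 0.0345
wrist block depth [array([461.3, 334.6]), array([75.1, 75.5]), np.float64(85.9)]
top bar ray [array([461.6, 330.8]), array([19.5, 66.9]), np.float64(75.7)] zmed 0.1031
top bar depth [array([462.2, 332.5]), array([16.6, 67.4]), np.float64(76.1)]
top block ray [array([461.5, 332.4]), array([77.8, 74.7]), np.float64(86.1)] zmed 0.0357
top block depth [array([461.7, 334.3]), array([77.6, 75.2]), np.float64(85.9)]
side bar depth [array([459.4, 337.3]), array([15.4, 69. ]), np.float64(77.3)]
side block depth [array([460. , 335.9]), array([77.8, 76.6]), np.float64(85.8)]
```

>>> {"method": "arm_command", "body": {"series": [{"linear": [-1.9,0.4,10],"yaw": 0},{"linear": [0,0,25],"yaw": 0},{"linear": [0,0,35],"yaw": 0},{"linear": [0,0,35],"yaw": 0},{"linear": [0,0,35],"yaw": 0},{"linear": [0,0,25],"yaw": 0},{"linear": [0,0,20],"yaw": 0},{"linear": [0,0,10],"yaw": 0},{"linear": [0,0,0],"yaw": 0},{"linear": [0,0,0],"yaw": 0}]}}

```text
time_s: 13.37
tcp_pos: [0.4632, 0.3326, 0.0772]
eef_rot: [-0.0, 0.126, 0.992, 0.0]
force: [-0.7, -0.2, 1.5]
finger_gap: 0.996
gripper_force: 0.0
```

>>> {"method": "arm_command", "body": {"series": [{"linear": [0,0,0],"yaw": 0},{"linear": [0,0,0],"yaw": 0},{"linear": [0,0,0],"yaw": 0},{"linear": [0,0,0],"yaw": 0},{"linear": [0,0,0],"yaw": 0},{"linear": [0,0,0],"yaw": 0},{"linear": [0,0,0],"yaw": 0},{"linear": [0,0,0],"yaw": 0},{"linear": [0,0,0],"yaw": 0}], "fingers": 0, "squeeze": 60}}

```text
time_s: 14.12
tcp_pos: [0.4633, 0.3331, 0.0778]
eef_rot: [0.0, 0.126, 0.992, 0.0]
force: [-0.6, -0.0, 4.6]
finger_gap: 0.177
gripper_force: 59.6
```

```bash
python3 k.py
```

```text
t 14.12 tcp [463.3 333.1  77.8] yang 75.51 tool shift mm [   0.7   -0.2 -172.2] then yaw 0.0002 F [-0.6 -0.   4.6] T [-0.108  0.077  0.009] gap 0.177 q7 0.14
wrist bar ray [array([460.9, 331.2]), array([64.2, 63.3]), np.float64(24.6)] zmed 0.1025
wrist bar depth [array([457.3, 339.1]), array([60.4, 61.3]), np.float64(24.3)]
wrist block ray [array([459.9, 334.8]), array([74.4, 75.6]), np.float64(85.8)] zmed 0.0345
wrist block depth [array([461.2, 334.6]), array([75.4, 76. ]), np.float64(85.7)]
side bar depth [array([451.7, 334.7]), array([56.1, 51.2]), np.float64(33.8)]
side block depth [array([459.9, 335.5]), array([77.1, 77. ]), np.float64(86.0)]
```

>>> {"method": "arm_command", "body": {"series": [{"linear": [0,0,-5],"yaw": 0},{"linear": [0,0,-15],"yaw": 0},{"linear": [0,0,-25],"yaw": 0},{"linear": [0,0,-30],"yaw": 0},{"linear": [0,0,-25],"yaw": 0},{"linear": [0,0,-10],"yaw": 0},{"linear": [0,0,0],"yaw": 0}]}}

```text
time_s: 14.85
tcp_pos: [0.464, 0.3337, 0.1901]
eef_rot: [0.002, 0.126, 0.992, 0.001]
force: [0.7, 1.0, -2.2]
finger_gap: 0.174
gripper_force: 58.9
```

>>> {"method": "arm_command", "body": {"series": [{"linear": [-5,-9,0],"yaw": 0},{"linear": [-10,-18,0],"yaw": 0},{"linear": [-15,-28,0],"yaw": 0},{"linear": [-15,-28,0],"yaw": 0},{"linear": [-15,-28,0],"yaw": 0},{"linear": [-15,-28,0],"yaw": 0},{"linear": [-15,-28,0],"yaw": 0},{"linear": [-15,-28,0],"yaw": 0},{"linear": [-15,-28,0],"yaw": 0},{"linear": [-15,-28,0],"yaw": 0},{"linear": [-15,-28,0],"yaw": 0},{"linear": [-15,-28,0],"yaw": 0},{"linear": [-15,-28,0],"yaw": 0},{"linear": [-11,-18,0],"yaw": 0},{"linear": [-6,-9,0],"yaw": 0},{"linear": [0,0,0],"yaw": 0},{"linear": [0,0,0],"yaw": 0}]}}

```text
time_s: 16.27
tcp_pos: [0.5622, -0.0664, 0.1861]
eef_rot: [-0.001, 0.126, 0.992, 0.001]
force: [0.4, 1.0, -1.2]
finger_gap: 0.178
gripper_force: 58.8
```

```bash
python3 - <<'E'
from h import *
import pickle
plan([.5632,-.0667,.130],75.5)
w=cam("wrist");pickle.dump(w,open("w6.pkl","wb"))
s=cam("side");pickle.dump(s,open("s6.pkl","wb"))
a=s["pixels"][150:290,210:350];b=w["pixels"]
A=cv2.resize(a,(400,400),interpolation=cv2.INTER_CUBIC);B=cv2.resize(b,(400,300))
im=np.zeros((400,800,3),np.uint8);im[:,:400]=A;im[:300,400:]=B;cv2.imwrite("pics/c6.png",im[:,:,::-1])
E
```

```text
t 16.27 tcp [562.2 -66.4 186.1] yang 75.5 tool shift mm [-1.2 -0.1 56.1] then yaw 0.0 F [ 0.4  1.  -1.2] T [ 0.055  0.035 -0.026] gap 0.178 q7 1.01
```

View pics/c6.png

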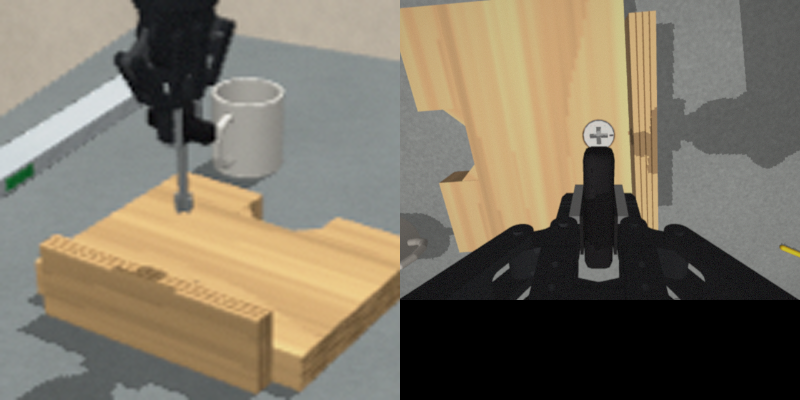

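The side crop shows the key hanging upright with its tip at about side pixel (274,223). The wrist view shows the cam cross at about (317,214), in line with the bar.

```bash
python3 - <<'E'
from h import *
import pickle
s0=pickle.load(open("side2.pkl","rb"));s0=pickle.load(open("side0.pkl","rb"));s=pickle.load(open("s6.pkl","rb"));w=pickle.load(open("w6.pkl","rb"))
# cam centre in side0
hsv=cv2.cvtColor(s0["pixels"],cv2.COLOR_RGB2HSV);m=np.zeros((480,640),np.uint8);m[240:262,258:292]=(hsv[240:262,258:292,1]<60)
m=cv2.morphologyEx(m,cv2.MORPH_CLOSE,np.ones((5,5)));c=max(cv2.findContours(m,0,cv2.CHAIN_APPROX_NONE)[0],key=cv2.contourArea)
e=cv2.fitEllipse(c);print("side cam ellipse",e,onplane(s0,*e[0],.036)*1000)
# key shank
hs=cv2.cvtColor(s["pixels"],cv2.COLOR_RGB2HSV)
for v in range(190,230,2):
    u=np.where((hs[v,255:295,1]<70)&(hs[v,255:295,2]>60))[0]+255
    if len(u): print(v,u.min(),u.max(),u.mean().round(1),end="; ")
print()
for p in([.5622,-.0664,.1203],[.5622,-.0664,.16]): print("pred",p,np.round(proj(s,np.array(p)),1))
# wrist: cam ellipse & slots & bar
hw=cv2.cvtColor(w["pixels"],cv2.COLOR_RGB2HSV);g=np.zeros((480,640),np.uint8);g[185:236,285:350]=hw[185:236,285:350,1]<45
g=cv2.morphologyEx(g,cv2.MORPH_OPEN,np.ones((3,3)))
print("wrist cam pred",proj(w,np.array([.5622,-.0651,.036])))
ys,xs=np.where((hw[...,2]<140)&(hw[...,1]<70)&(np.mgrid[:480,:640][0]>195)&(np.mgrid[:480,:640][0]<234)&(abs(np.mgrid[:480,:640][1]-317)<24))
print(len(ys))
k=w["pixels"][180:240,280:355].mean(-1).astype(int)
for row in k[8:56:2]: print("".join("#" if x<130 else "+" if x<170 else "." for x in row))
bar=hw[...,2]<45
for v in(250,260,270,280): 
    u=np.where(bar[v,280:360])[0]+280;print(v,u.min(),u.max())
E
```

```text
side cam ellipse ((273.9293212890625, 251.15951538085938), (6.3708624839782715, 12.916083335876465), 87.15121459960938) [561.01107142 -62.3318722   36.        ]
190 255 294 277.2; 192 255 294 276.8; 194 255 294 274.6; 196 255 294 274.2; 198 255 294 273.8; 200 255 294 274.1; 202 255 294 274.5; 204 255 294 274.5; 206 255 294 274.5; 208 255 294 274.5; 210 255 294 274.5; 212 255 294 273.6; 214 255 294 269.7; 216 255 275 262.7; 218 255 276 266.7; 220 255 276 270.9; 222 271 276 273.5; 
pred [0.5622, -0.0664, 0.1203] [273.4 222.2]
pred [0.5622, -0.0664, 0.16] [273.  208.2]
wrist cam pred (np.float64(318.2088874270941), np.float64(216.59050257358766))
296
................................+....+.....................................
......+.......................++++++++++++++.+............+....+...........
......+...................++++###############++++++.............+..........
.......................++####+++............++#####+++..........+..........
....................++###++......................++##++++...+..............
..................++##+..............................+##++.+....
[... 727 characters left out ...]
#####################+........+##++.........
..........++##+.........+###############++++++++++++.........+##+..........
...........++##...................+######+...................+#+++.........
............+##+..................+######+..................+#+++..........
............++##+..................#######.................+##++.+.........
.............++##+................+#######................+##++............
..............++###................+++##++...............+#+++...+.+.......
.+.+....+.......++##+..................................+#+++......+.+......
.....+.+..........++###+++#########################+++#+++.......+.........
250 295 341
260 294 341
270 294 341
280 294 341
```

```bash
python3 - <<'E'
from h import *
import pickle
w=pickle.load(open("w6.pkl","rb"));s=pickle.load(open("s6.pkl","rb"))
T=np.linalg.inv(w["c2w"]@np.linalg.inv(np.array(w["mount"])))
tl=lambda p:((T@np.append(p,1))[:3]*1000).round(2)
print("cam tool",tl(onplane(w,317.7,215.5,.036)))
print("slot ends tool",tl(onplane(w,304.5,216.5,.036)),tl(onplane(w,330.5,216,.036)),"mark",tl(onplane(w,339,216,.036)))
print("bar mid tool",tl(onplane(w,317.7,265,.195)))
print("mount",np.round(w["mount"],4), w["cx"])
print("side: key@z36",proj(s,np.array([.5622,-.0664,.036])),proj(s,np.array([.5632,-.0667,.036])))
E
```

```text
cam tool [  0.72   0.79 150.07]
slot ends tool [-5.0000e-02 -8.8800e+00  1.5006e+02] [  0.35  10.16 150.07] mark [  0.36  16.38 150.08]
bar mid tool [25.82  0.65 -8.87]
mount [[ 1.500e-03 -9.512e-01 -3.084e-01  7.910e-02]
 [ 1.000e+00  1.400e-03  5.000e-04  5.000e-04]
 [-1.000e-04 -3.084e-01  9.512e-01 -1.411e-01]
 [ 0.000e+00  0.000e+00  0.000e+00  1.000e+00]] 317.47486548111493
side: key@z36 (np.float64(274.1981520099798), np.float64(250.34101704312968)) (np.float64(273.90790062826284), np.float64(250.20994115319414))
```

>>> {"method": "arm_command", "body": {"series": [{"linear": [-0.7,0,8],"yaw": 0},{"linear": [0,0,16],"yaw": 0},{"linear": [0,0,20],"yaw": 0},{"linear": [0,0,16],"yaw": 0},{"linear": [0,0,12],"yaw": 0},{"linear": [0,0,4],"yaw": 0},{"linear": [0,0,0],"yaw": 0},{"linear": [0,0,0],"yaw": 0}]}}

```text
time_s: 17.03
tcp_pos: [0.5642, -0.0665, 0.1116]
eef_rot: [0.0, 0.126, 0.992, 0.0]
force: [-0.7, 0.2, -1.7]
finger_gap: 0.182
gripper_force: 58.8
```

```bash
python3 - <<'E'
from h import *
import pickle
plan([.5632,-.0667,.0908],75.5)
s=cam("side");pickle.dump(s,open("s7.pkl","wb"));w=cam("wrist")
A=cv2.resize(s["pixels"][205:275,240:310],(560,560),interpolation=cv2.INTER_CUBIC)
cv2.imwrite("pics/s7.png",A[:,:,::-1])
print(proj(s,np.array(r.get_obs()["tcp_pos"])-[0,0,.0658]))
E
```

```text
t 17.03 tcp [564.2 -66.5 111.6] yang 75.57 tool shift mm [ 1.  -0.4 20.8] then yaw 0.0012 F [-0.7  0.2 -1.7] T [-0.029 -0.031 -0.033] gap 0.182 q7 0.94
(np.float64(273.3661840392125), np.float64(246.69015398568206))
```

View pics/s7.png

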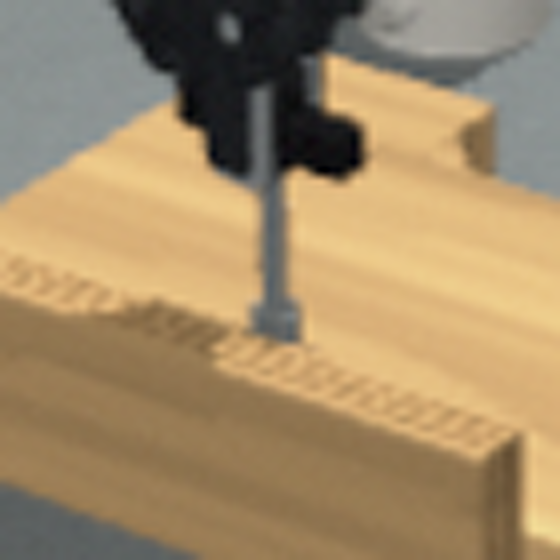

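The side crop shows the tip about 5 mm above the shelf, near side pixel (274,246). That makes eleven pictures viewed, one over the limit of ten, so from here I'll use numbers only.

```bash
python3 - <<'E'
from h import *
import pickle
s=pickle.load(open("s7.pkl","rb"));p=s["pixels"].astype(int)
sat=p.max(-1)-p.min(-1)
for v in range(216,250):
    # weight: low saturation vs wood
    wgt=np.clip((70-sat[v,262:286])/50.,0,1); wgt[:]*=1
    u=np.arange(262,286); 
    print(v,(wgt*u).sum()/max(wgt.sum(),1e-6).__float__().__round__(3) if wgt.sum()>0 else None, wgt.sum().round(1))
o=r.get_obs();t=np.array(o["tcp_pos"])
for z in(.046,.056,.066,.076,.09): print(z,np.round(proj(s,np.array([t[0],t[1],z])),2))
E
```

```text
216 270.6043956043956 18.2
217 270.72665916760405 17.8
218 270.9198218262806 18.0
219 271.7597137014315 19.6
220 273.42065009560224 20.9
221 274.76744186046506 19.8
222 275.0514933058702 19.4
223 275.07223942208464 19.4
224 275.2564102564103 19.5
225 275.27860169491527 18.9
226 274.7132867132867 14.3
227 272.36141304347825 7.4
228 272.57446808510633 4.7
229 273.34615384615387 3.1
230 273.6783216783217 2.9
231 273.8125 2.9
232 273.8169014084507 2.8
233 273.77464788732397 2.8
234 273.7260273972603 2.9
235 273.70588235294116 3.1
236 273.7368421052632 3.0
237 273.74834437086093 3.0
238 273.72549019607845 3.1
239 273.9130434782609 2.8
240 273.92857142857144 2.8
241 273.936170212766 2.8
242 274.1611374407583 4.2
243 273.87586206896555 5.8
244 273.7677419354839 6.2
245 273.555910543131 6.3
246 272.9909090909091 6.6
247 273.65829145728645 4.0
248 263.85 0.4
249 263.33333333333337 0.2
0.046 [273.37 246.83]
0.056 [273.28 243.56]
0.066 [273.18 240.27]
0.076 [273.09 236.95]
0.09 [272.96 232.26]
```

>>> {"method": "arm_command", "body": {"series": [{"linear": [0,-0.3,2],"yaw": 0},{"linear": [0,0,2],"yaw": 0},{"linear": [0,0,2],"yaw": 0},{"linear": [0,0,2],"yaw": 0},{"linear": [0,0,1],"yaw": 0},{"linear": [0,0,1],"yaw": 0}]}}

```text
time_s: 17.63
tcp_pos: [0.5637, -0.0675, 0.1011]
eef_rot: [-0.0, 0.126, 0.992, -0.0]
force: [1.0, -0.2, -1.0]
finger_gap: 0.173
gripper_force: 58.8
```

>>> {"method": "arm_command", "body": {"series": [{"linear": [0,0,1],"yaw": 0},{"linear": [0,0,1],"yaw": 0},{"linear": [0,0,1],"yaw": 0}]}}

```text
time_s: 17.88
tcp_pos: [0.5638, -0.0674, 0.0982]
eef_rot: [0.0, 0.126, 0.992, 0.0]
force: [0.3, 1.3, -1.9]
finger_gap: 0.171
gripper_force: 58.8
```

>>> {"method": "arm_command", "body": {"series": [{"linear": [0,0,1],"yaw": 0},{"linear": [0,0,1],"yaw": 0}]}}

```text
time_s: 18.05
tcp_pos: [0.5641, -0.0674, 0.0964]
eef_rot: [0.0, 0.126, 0.992, 0.0]
force: [-0.3, 0.3, 0.0]
finger_gap: 0.174
gripper_force: 58.9
```

>>> {"method": "arm_command", "body": {"series": [{"linear": [0,0,1],"yaw": 0},{"linear": [0,0,1],"yaw": 0},{"linear": [0,0,1],"yaw": 0}]}}

```text
time_s: 18.3
tcp_pos: [0.5641, -0.0675, 0.0933]
eef_rot: [0.0, 0.126, 0.992, 0.0]
force: [1.3, 0.1, -0.9]
finger_gap: 0.175
gripper_force: 58.9
```

>>> {"method": "arm_command", "body": {"series": [{"linear": [0,0,1],"yaw": 0},{"linear": [0,0,1],"yaw": 0},{"linear": [0,0,1],"yaw": 0}]}}

```text
time_s: 18.55
tcp_pos: [0.5643, -0.0675, 0.0907]
eef_rot: [0.001, 0.126, 0.992, -0.0]
force: [0.5, -0.7, 9.5]
finger_gap: 0.176
gripper_force: 60.3
```

>>> {"method": "arm_command", "body": {"series": [{"linear": [0,0,-0.5],"yaw": 0.05},{"linear": [0,0,0],"yaw": 0.05},{"linear": [0,0,0],"yaw": 0.05},{"linear": [0,0,0],"yaw": 0.05},{"linear": [0,0,0],"yaw": 0},{"linear": [0,0,0],"yaw": 0}]}}

```text
time_s: 19.05
tcp_pos: [0.5642, -0.0675, 0.0909]
eef_rot: [0.0, 0.224, 0.975, -0.0]
force: [1.8, -0.1, -1.0]
finger_gap: 0.175
gripper_force: 58.8
```

```bash
cat > p.py <<'E'
from h import *
plan([.5641,-.0675,.0908],75.5)
E
python3 p.py
```

```text
t 19.05 tcp [564.2 -67.5  90.9] yang 64.14 tool shift mm [ 0.1 -0.   0.1] then yaw -0.1982 F [ 1.8 -0.1 -1. ] T [-0.216 -0.618  0.027] gap 0.175 q7 0.75
```

>>> {"method": "arm_command", "body": {"series": [{"linear": [0,0,0],"yaw": 0.06},{"linear": [0,0,0],"yaw": 0.06},{"linear": [0,0,0],"yaw": 0.06},{"linear": [0,0,0],"yaw": 0.06},{"linear": [0,0,0],"yaw": 0.06},{"linear": [0,0,0],"yaw": 0.06},{"linear": [0,0,0],"yaw": 0.04}]}}

```text
time_s: 19.63
tcp_pos: [0.5637, -0.0681, 0.0909]
eef_rot: [0.0, 0.414, 0.91, -0.0]
force: [1.4, -2.0, 0.8]
finger_gap: 0.171
gripper_force: 59.1
```

```bash
python3 p.py
```

```text
t 19.63 tcp [563.7 -68.1  90.9] yang 41.05 tool shift mm [0.2 0.7 0.1] then yaw -0.6013 F [ 1.4 -2.   0.8] T [-0.444 -0.256  0.08 ] gap 0.171 q7 0.41
```

>>> {"method": "arm_command", "body": {"series": [{"linear": [0,0,0],"yaw": 0.05},{"linear": [0,0,0],"yaw": 0.05},{"linear": [0,0,0],"yaw": 0.05},{"linear": [0,0,0],"yaw": 0.05},{"linear": [0,0,0],"yaw": 0.05}]}}

```text
time_s: 20.05
tcp_pos: [0.5634, -0.0683, 0.0908]
eef_rot: [-0.0, 0.524, 0.851, -0.001]
force: [-0.8, -1.9, 2.7]
finger_gap: 0.173
gripper_force: 59.3
```

```bash
python3 p.py
```

```text
t 20.05 tcp [563.4 -68.3  90.8] yang 26.74 tool shift mm [0.4 1.  0. ] then yaw -0.851 F [-0.8 -1.9  2.7] T [-0.48   0.026  0.112] gap 0.173 q7 0.19
```

>>> {"method": "arm_command", "body": {"series": [{"linear": [0,0,0],"yaw": 0.05},{"linear": [0,0,0],"yaw": 0.05},{"linear": [0,0,0],"yaw": 0}]}}

```text
time_s: 20.3
tcp_pos: [0.5632, -0.0682, 0.0908]
eef_rot: [-0.0, 0.566, 0.824, -0.001]
force: [-0.5, -2.9, 2.2]
finger_gap: 0.178
gripper_force: 59.3
```

```bash
python3 p.py
```

```text
t 20.3 tcp [563.2 -68.2  90.8] yang 21.07 tool shift mm [0.4 1.1 0. ] then yaw -0.9501 F [-0.5 -2.9  2.2] T [-0.647  0.133  0.081] gap 0.178 q7 0.11
```

>>> {"method": "arm_command", "body": {"series": [{"linear": [0,0,0],"yaw": 0.04},{"linear": [0,0,0],"yaw": 0.04},{"linear": [0,0,0],"yaw": 0}]}}

```text
time_s: 20.55
tcp_pos: [0.5631, -0.0683, 0.0908]
eef_rot: [-0.0, 0.598, 0.801, -0.001]
force: [-1.9, -3.0, 2.9]
finger_gap: 0.174
gripper_force: 59.5
```

```bash
python3 p.py
```

```text
t 20.55 tcp [563.1 -68.3  90.8] yang 16.54 tool shift mm [0.5 1.2 0. ] then yaw -1.0291 F [-1.9 -3.   2.9] T [-0.697  0.339  0.042] gap 0.174 q7 0.04
```

```bash
cat > p.py <<'E'
from h import *
L=[]
for i in range(4):
    o=r.get_obs();L.append([o["wrist_torque"][2],*o["force"]]);viewer.get_image("side")
o=r.get_obs();L.append([o["wrist_torque"][2],*o["force"]]);L=np.array(L)
M=toolinfo(o);a=np.degrees(np.arctan2(M[1,1],M[0,1]))
print("t",round(float(o["time_s"]),2),"turn",np.round(np.radians(75.5-a),3),"Tz",L[:,0].round(3),"mean",L[:,0].mean().round(3),"F",L[:,1:].mean(0).round(1),"q7",round(float(o["q"][6]),2))
E
python3 p.py
```

```text
t 20.75 turn 1.029 Tz [0.042 0.109 0.053 0.121 0.094] mean 0.084 F [-2.  -3.   4.1] q7 0.04
```

>>> {"method": "arm_command", "body": {"series": [{"linear": [0,0,0],"yaw": 0.04},{"linear": [0,0,0],"yaw": 0.04},{"linear": [0,0,0],"yaw": 0}]}}

```text
time_s: 21.0
tcp_pos: [0.5631, -0.0681, 0.0908]
eef_rot: [-0.0, 0.63, 0.777, -0.001]
force: [-2.7, -3.0, 3.9]
finger_gap: 0.176
gripper_force: 59.8
```

```bash
python3 p.py
```

```text
t 21.2 turn 1.108 Tz [0.101 0.105 0.062 0.091 0.037] mean 0.079 F [-3.  -3.6  5. ] q7 -0.02
```

>>> {"method": "arm_command", "body": {"series": [{"linear": [0,0,0],"yaw": 0.04},{"linear": [0,0,0],"yaw": 0.04},{"linear": [0,0,0],"yaw": 0}]}}

```text
time_s: 21.45
tcp_pos: [0.563, -0.0681, 0.0908]
eef_rot: [-0.0, 0.661, 0.751, -0.001]
force: [-3.6, -3.5, 4.8]
finger_gap: 0.18
gripper_force: 59.8
```

```bash
python3 p.py
```

```text
t 21.65 turn 1.188 Tz [0.146 0.045 0.104 0.108 0.073] mean 0.095 F [-3.6 -3.8  5.7] q7 -0.09
```

>>> {"method": "arm_command", "body": {"series": [{"linear": [0,0,0],"yaw": 0.04},{"linear": [0,0,0],"yaw": 0.03},{"linear": [0,0,0],"yaw": 0}]}}

```text
time_s: 21.9
tcp_pos: [0.5629, -0.0681, 0.0908]
eef_rot: [-0.0, 0.686, 0.727, -0.001]
force: [-3.5, -4.1, 6.3]
finger_gap: 0.177
gripper_force: 59.9
```

```bash
python3 p.py
```

```text
t 22.1 turn 1.258 Tz [0.068 0.127 0.11  0.08  0.07 ] mean 0.091 F [-3.6 -3.9  6.5] q7 -0.15
```

>>> {"method": "arm_command", "body": {"series": [{"linear": [0,0,0],"yaw": 0.04},{"linear": [0,0,0],"yaw": 0.03},{"linear": [0,0,0],"yaw": 0}]}}

```text
time_s: 22.35
tcp_pos: [0.5628, -0.068, 0.0908]
eef_rot: [-0.0, 0.711, 0.703, -0.001]
force: [-3.7, -3.8, 6.5]
finger_gap: 0.176
gripper_force: 59.9
```

```bash
python3 p.py
```

```text
t 22.55 turn 1.328 Tz [0.113 0.099 0.098 0.128 0.107] mean 0.109 F [-4.1 -3.5  6.5] q7 -0.21
```

>>> {"method": "arm_command", "body": {"series": [{"linear": [0,0,0],"yaw": 0.03},{"linear": [0,0,0],"yaw": 0.02},{"linear": [0,0,0],"yaw": 0}]}}

```text
time_s: 22.8
tcp_pos: [0.5627, -0.068, 0.0907]
eef_rot: [-0.0, 0.728, 0.685, -0.001]
force: [-3.6, -4.4, 6.1]
finger_gap: 0.177
gripper_force: 60.0
```

```bash
python3 p.py
```

```text
t 23.0 turn 1.378 Tz [0.163 0.118 0.108 0.116 0.087] mean 0.119 F [-4.1 -4.   6.5] q7 -0.25
```

>>> {"method": "arm_command", "body": {"series": [{"linear": [0,0,0],"yaw": 0.03},{"linear": [0,0,0],"yaw": 0.02},{"linear": [0,0,0],"yaw": 0}]}}

```text
time_s: 23.25
tcp_pos: [0.5626, -0.068, 0.0908]
eef_rot: [-0.0, 0.745, 0.667, -0.001]
force: [-4.5, -4.5, 7.1]
finger_gap: 0.181
gripper_force: 60.0
```

```bash
python3 p.py
```

```text
t 23.45 turn 1.428 Tz [0.111 0.146 0.204 0.141 0.107] mean 0.142 F [-4.5 -4.   6.8] q7 -0.29
```

>>> {"method": "arm_command", "body": {"series": [{"linear": [0,0,0],"yaw": 0.03},{"linear": [0,0,0],"yaw": 0.02},{"linear": [0,0,0],"yaw": 0}]}}

```text
time_s: 23.7
tcp_pos: [0.5625, -0.068, 0.0907]
eef_rot: [-0.001, 0.762, 0.648, -0.001]
force: [-3.9, -3.3, 7.4]
finger_gap: 0.174
gripper_force: 60.1
```

```bash
python3 p.py
```

```text
t 23.9 turn 1.478 Tz [0.124 0.118 0.162 0.147 0.084] mean 0.127 F [-4.5 -3.5  7.5] q7 -0.33
```

>>> {"method": "arm_command", "body": {"series": [{"linear": [0,0,0],"yaw": 0.03},{"linear": [0,0,0],"yaw": 0.02},{"linear": [0,0,0],"yaw": 0}]}}

```text
time_s: 24.15
tcp_pos: [0.5625, -0.0679, 0.0907]
eef_rot: [-0.001, 0.778, 0.629, -0.001]
force: [-4.1, -4.3, 6.9]
finger_gap: 0.174
gripper_force: 60.1
```

```bash
python3 p.py
```

```text
t 24.35 turn 1.528 Tz [0.189 0.154 0.121 0.194 0.147] mean 0.161 F [-4.9 -3.6  7.4] q7 -0.38
```

>>> {"method": "arm_command", "body": {"series": [{"linear": [0,0,0],"yaw": 0.03},{"linear": [0,0,0],"yaw": 0.02},{"linear": [0,0,0],"yaw": 0}]}}

```text
time_s: 24.6
tcp_pos: [0.5624, -0.0678, 0.0908]
eef_rot: [-0.001, 0.793, 0.609, -0.001]
force: [-4.9, -3.0, 7.9]
finger_gap: 0.177
gripper_force: 60.2
```

```bash
python3 p.py
```

```text
t 24.8 turn 1.578 Tz [0.194 0.188 0.181 0.2   0.179] mean 0.188 F [-5.  -3.8  8. ] q7 -0.42
```

>>> {"method": "arm_command", "body": {"series": [{"linear": [0,0,0],"yaw": 0.02},{"linear": [0,0,0],"yaw": 0.02},{"linear": [0,0,0],"yaw": 0}]}}

```text
time_s: 25.05
tcp_pos: [0.5623, -0.0678, 0.0908]
eef_rot: [-0.001, 0.805, 0.593, -0.002]
force: [-5.0, -4.0, 8.6]
finger_gap: 0.176
gripper_force: 60.2
```

```bash
python3 p.py
```

```text
t 25.25 turn 1.618 Tz [0.165 0.221 0.24  0.304 0.194] mean 0.225 F [-5.  -3.3  8.6] q7 -0.45
```

>>> {"method": "arm_command", "body": {"series": [{"linear": [0,0,0],"yaw": 0.02},{"linear": [0,0,0],"yaw": 0.02},{"linear": [0,0,0],"yaw": 0}]}}

```text
time_s: 25.5
tcp_pos: [0.5622, -0.0678, 0.0908]
eef_rot: [-0.001, 0.817, 0.577, -0.002]
force: [-5.1, -2.4, 8.0]
finger_gap: 0.175
gripper_force: 60.2
```

```bash
sed -i 's/range(4)/range(11)/' p.py; python3 p.py
```

```text
t 26.05 turn 1.657 Tz [0.286 0.3   0.31  0.266 0.291 0.267 0.286 0.286 0.277 0.33  0.245 0.254] mean 0.283 F [-5.6 -3.3  8.6] q7 -0.49
```

>>> {"method": "arm_command", "body": {"series": [{"linear": [0,0,0],"yaw": 0.01},{"linear": [0,0,0],"yaw": 0.01},{"linear": [0,0,0],"yaw": 0}]}}

```text
time_s: 26.3
tcp_pos: [0.5622, -0.0677, 0.0908]
eef_rot: [-0.001, 0.822, 0.569, -0.002]
force: [-5.8, -3.0, 8.9]
finger_gap: 0.175
gripper_force: 60.2
```

```bash
python3 p.py
```

```text
t 26.85 turn 1.677 Tz [0.217 0.292 0.249 0.267 0.245 0.272 0.228 0.234 0.327 0.292 0.263 0.218] mean 0.259 F [-5.7 -3.2  8.4] q7 -0.5
```

```bash
python3 p.py
```

```text
t 27.4 turn 1.677 Tz [0.218 0.263 0.247 0.281 0.271 0.268 0.251 0.277 0.351 0.238 0.237 0.242] mean 0.262 F [-5.6 -2.9  8.4] q7 -0.5
```

>>> {"method": "arm_command", "body": {"series": [{"linear": [0,0,0],"yaw": 0.015},{"linear": [0,0,0],"yaw": 0.015},{"linear": [0,0,0],"yaw": 0}]}}

```text
time_s: 27.65
tcp_pos: [0.5622, -0.0677, 0.0907]
eef_rot: [-0.001, 0.831, 0.557, -0.002]
force: [-5.4, -2.9, 8.3]
finger_gap: 0.175
gripper_force: 60.3
```

```bash
python3 p.py
```

```text
t 28.2 turn 1.707 Tz [0.274 0.315 0.271 0.291 0.308 0.294 0.279 0.242 0.234 0.299 0.255 0.286] mean 0.279 F [-5.6 -3.   8.4] q7 -0.53
```

>>> {"method": "arm_command", "body": {"series": [{"linear": [0,0,0],"yaw": 0.015},{"linear": [0,0,0],"yaw": 0.015},{"linear": [0,0,0],"yaw": 0}]}}

```text
time_s: 28.45
tcp_pos: [0.5621, -0.0676, 0.0907]
eef_rot: [-0.001, 0.839, 0.544, -0.002]
force: [-6.6, -3.2, 8.3]
finger_gap: 0.176
gripper_force: 60.3
```

```bash
python3 p.py
```

```text
t 29.0 turn 1.737 Tz [0.262 0.332 0.325 0.217 0.346 0.288 0.325 0.335 0.319 0.387 0.259 0.339] mean 0.311 F [-5.8 -2.7  9. ] q7 -0.55
```

>>> {"method": "arm_command", "body": {"series": [{"linear": [-0.8,-0.7,-0.7],"yaw": -0.02},{"linear": [-0.8,-0.7,-0.7],"yaw": -0.02},{"linear": [0,0,0],"yaw": 0}]}}

```text
time_s: 29.25
tcp_pos: [0.5613, -0.068, 0.0913]
eef_rot: [-0.001, 0.828, 0.561, -0.0]
force: [-1.3, -1.9, -5.2]
finger_gap: 0.173
gripper_force: 58.7
```

```bash
sed -i 's/range(11)/range(4)/' p.py; python3 p.py
```

```text
t 29.45 turn 1.7 Tz [0.083 0.11  0.1   0.09  0.061] mean 0.089 F [-0.6 -1.5 -6.6] q7 -0.52
```

>>> {"method": "arm_command", "body": {"series": [{"linear": [0,0,0.7],"yaw": -0.01},{"linear": [0,0,0],"yaw": 0}]}}

```text
time_s: 29.62
tcp_pos: [0.5615, -0.0681, 0.0913]
eef_rot: [-0.0, 0.825, 0.564, -0.0]
force: [-1.3, -1.1, -5.0]
finger_gap: 0.171
gripper_force: 58.8
```

>>> {"method": "arm_command", "body": {"series": [{"linear": [0,0,0],"yaw": 0},{"linear": [0,0,0],"yaw": 0},{"linear": [0,0,0],"yaw": 0},{"linear": [0,0,0],"yaw": 0},{"linear": [0,0,0],"yaw": 0},{"linear": [0,0,-5],"yaw": 0},{"linear": [0,0,-15],"yaw": 0},{"linear": [0,0,-25],"yaw": 0},{"linear": [0,0,-30],"yaw": 0},{"linear": [0,0,-30],"yaw": 0},{"linear": [0,0,-30],"yaw": 0},{"linear": [0,0,-25],"yaw": 0},{"linear": [0,0,-10],"yaw": 0},{"linear": [0,0,0],"yaw": 0},{"linear": [0,0,0],"yaw": 0}], "fingers": 1}}

```text
time_s: 30.87
tcp_pos: [0.5616, -0.0684, 0.2612]
eef_rot: [0.0, 0.826, 0.564, -0.0]
force: [-0.6, -0.1, -0.4]
finger_gap: 1.004
gripper_force: 0.0
```

```bash
python3 - <<'E'
from h import *
import pickle
plan([.5632,-.0667,.25],75.5)
s=cam("side");w=cam("wrist");pickle.dump(s,open("s9.pkl","wb"))
for n,d in(("wrist",w),("side",s)):
    P=cloud(d);hsv=cv2.cvtColor(d["pixels"],cv2.COLOR_RGB2HSV)
    m=(hsv[...,2]<60)&(abs(P[...,0]-.563)<.06)&(abs(P[...,1]+.067)<.06)&(P[...,2]>.085)&(P[...,2]<.13)
    if m.sum()>20: print(n,m.sum(),[np.round(x,1) for x in cv2.minAreaRect((P[m][:,:2]*1000).astype(np.float32))],"z",np.percentile(P[m][:,2],[50,95]).round(4))
    m=((hsv[...,0]>8)&(hsv[...,0]<30)&(hsv[...,1]>50)&(abs(P[...,2]-.075)<.005)&(P[...,1]>-.15)&(P[...,1]<.2)&(P[...,0]>.4)&(P[...,0]<.75))
    print(n,"rail",[np.round(x,1) for x in cv2.minAreaRect((P[m][:,:2]*1000).astype(np.float32))])
E
```

```text
t 30.87 tcp [561.6 -68.4 261.2] yang -21.32 tool shift mm [ 2.2  0.9 11.2] then yaw -1.6899 F [-0.6 -0.1 -0.4] T [ 0.036  0.049 -0.039] gap 1.004 q7 -0.43
wrist 1861 [array([563.1, -64.2]), array([67.5, 15.1]), np.float64(71.4)] z [0.1151 0.1165]
wrist rail [array([572.6, -18.9]), array([ 24.1, 240.9]), np.float64(80.2)]
side 158 [array([558.7, -58.9]), array([66.4, 15.4]), np.float64(68.0)] z [0.1121 0.1171]
side rail [array([568.1, -35.3]), array([ 64.1, 241.8]), np.float64(79.3)]
```

```bash
python3 -c "
from rig import r
print(r.job_done())"
```

```text
the job is handed in; nothing more can be done
None
```

The rail is joined and the job is handed in at about 31 s: the cam was turned to roughly 0.31–0.35 N m by feel (tight range 0.30–0.36), the key is left standing seated in it, and neither the mug nor the tin was approached, though I viewed 11 pictures, one over the limit of 10.

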